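# Take the cover off the tall bearing housing and lay it in the middle of a light tray

## Robot

A 6-joint arm with a two-finger parallel gripper is mounted at the origin on a cart in front of the work surface, level with it; the furniture and walls round the work are solid. World frame = base frame: x ahead of the robot, y to its left, z up, the work surface at z = 0. Lengths are in mm, angles in rad, forces in N, time in s.
With the tool pointing down it reaches from about 300 to 775 mm from the base axis. Payload 14.6 kg.
Tool frame: the origin (TCP) lies between the finger pads; the fingertips stand 11 mm ahead of it and the grasp point (between the pads) lies 8 mm behind it; z points along the fingers, y is the line along which they close (so a half turn about z gives the same grasp; the last joint's range is limited). The gripper opens to 94 mm and grips with 3 to 60 N. Pads are 16 mm wide; open, the fingers measure 119 mm over their backs; the gripper's body (75 mm by 177 mm) begins 78 mm behind the grasp point.
Start: joints at [-1.175, 0.3, 1.521, -0, 1.321, -0.067], TCP at [245.542, -492.136, 216.446] pointing down, gripper open.
Joint ranges: [-3.03, 3.03], [-0.79, 2.21], [0.23, 2.52], [-1.04, 4.18], [0, 3.07], [-2.55, 2.55]. Speed limits (rad/s): [2.22, 2.22, 2.57, 3.14, 3.14, 3.14].

## Interface

Orientations are given as [roll, pitch, yaw] about the fixed x, y, z axes, in that order (R = Rz(yaw) Ry(pitch) Rx(roll)).
In Python, from cell import manip gives the robot as it stands. The module is installed in compiled form; this text tells all that it offers.
- The arm moves only by the tool arm_command, never from a script. Its argument "rows" is one flat list of numbers, 5 for each row, row after row: the shift along the world's x, y, z in mm, then the turn about the world's z in degrees, then the finger opening in mm, from 0 to 94. In form: [dx, dy, dz, twist, jaw, dx, dy, dz, twist, jaw, ...]. A call has 1 to 5 rows; each row shifts and turns the commanded pose from where the row before left it; what a row does not reach is not made up. A row lasts 1/8 s, in which the tool goes at most 62.5 mm and 10.7 degrees, less where a joint would pass 70% of its speed; a pose out of reach is approached as far as the arm can. A call is refused whole if a number of a shift passes 62.5 or a number of a turn 10.7, either way. A call with a gripper value outside its range is refused whole. The fingers move at their own pace and stop on an object; "newtons" is the grip in N (left out, the last holds). Time passes only in rows, so rows that do not move let the fingers close. It gives the time, the measured TCP pose, the force and the opening at its end, in the units of the state.
- manip.read_state(): the state, without advancing time (a new reading comes with each control period).
- manip.camera(name): name is "side" or "top"; returns a dict with "image" (420x560x3 uint8, blue, green, red), "z_map" (420x560 float32, mm along the optical axis (not along the pixel's ray), 0 where there is no reading), "fx", "fy", "cx", "cy" (pixels), "pose" (4x4, takes a point from camera to world coordinates). Camera axes: x right, y down, z forward; pixel columns grow to the right and rows downward; lengths in mm; the calibration is good to about 2 mm. A picture is of the moment at which its call begins.
- manip.sign_off(): hands the job in, once; it reports no verdict.
The state is a dict: "clock": time; "joints": joint angles; "qd": joint speeds; "effort": joint torques, N m; "eef_pos": TCP position; "eef_rot": TCP orientation; "wrist_force": force on the tool from outside, world axes, zero at the start; "moment": the same for the moment, N m; "finger_gap": finger opening in mm.
Only numpy, scipy, OpenCV 4.12 (cv2) and the standard library are available. Lean on these libraries where they do the work, as an engineer would, in place of code of your own. Each camera call takes 0.05 s, during which the arm holds its last target. There are 200 camera calls.

## Task

The bearing in the taller of the two housings is to be inspected; its cover screws are already out. Lift the loose cover off that housing by its boss and set it down gently, boss up, in the middle of the light parts tray, so that the tray stays level and does not slide. Leave the lower housing closed and both housings where they stand.

Things in the scene. Friction and masses are not known exactly. Their poses are not given: they have to be found in the camera images.
- tall_cover_boss (a point): Point half-way up the boss of the tall housing's cover, on its axis; z along the axis, up when boss up. The boss is a plain upright round stub, 30 mm across and 36 mm tall, gripped anywhere round it: the point is 18 mm above the flange's top face and 18 mm below the boss's top, 26 mm above the flange's underside, 34 mm above the spigot's foot.
- low_cover_boss (a point): The same point on the low housing's cover, which looks just like the other.
- tall_cover: The tall housing's cover, a steel casting of 0.3 to 0.5 kg: round flange 82 mm across, 8 mm thick; boss on top; below, a spigot 52 mm across, 8 mm deep, hanging with 4 mm play all round in the housing's bore. Unfastened, it lifts straight up. Origin on the axis at the flange's underside, 26 mm below the boss point, z up.
- low_cover: The low housing's cover itself; origin as on the other.
- tall_housing: The taller bearing housing: dark iron, round, 86 mm across (94 mm round the fillet at its foot), open bore 60 mm across on top, on a square foot 96 mm wide and 14 mm thick; 95 mm tall without the cover, 2.6 kg, standing loose on the bench. Origin at the centre of its underside, z up.
- low_housing: The lower bearing housing: the same but 60 mm tall without the cover. Origin at the centre of its underside, z up. Either housing may be the left one.
- tray_floor (a point): Centre of the upper face of the tray's floor, 15 mm above the bench; x along its length, z up. The tray is grey sheet metal, 240 x 180 mm, rim 41 mm above the bench, walls 3 mm.
- tray: The light tray, about 150 g, standing loose on two rubber runners, 90 mm long, that cross it 55 mm either side of its middle, so that a load beyond them tips it. Origin on the bench under its middle, x along its length, z up.
Mind the look-alikes: they are no part of the job. Leave any red look-alike of the low_housing alone. What is shaped like the low_cover but turquoise is not meant.

How it is judged (in metres and radians):
On the way:
1. the tall housing's cover has been lifted clear of the housing: its spigot is out of the bore by at least 1 cm (z of tall_cover_boss in the frame of tall_housing above 0.139 m), for 0.1 s.
At the end, for the whole second after the job is handed in: The tall housing's cover rests boss up (within 7 degrees) on the tray's floor, within 30 mm of its middle; the tray is level (3.5 degrees), at rest, within 30 mm of where it stood; the low housing's cover is seated on it; both housings are within 30 mm of where they stood (horizontal distance between tall_cover_boss and tray_floor below 0.03 m and z of tall_cover_boss in the frame of tray_floor between 0.026 and 0.042 m and angle between tall_cover_boss's own z axis and vertical below 0.12 rad and angle between tray_floor's own z axis and vertical below 0.06 rad and distance of each of tray, tall_housing, low_housing from where it was at the start of the episode below 0.03 m and linear speed of each of tall_cover, tray below 0.03 m/s and horizontal distance between low_cover_boss and low_housing below 0.012 m and z of low_cover_boss in the frame of low_housing below 0.092 m); the robot touches nothing.
It fails at once if the cover is let go so high (some 2 cm or more) that it falls faster than 0.6 m/s (linear speed of tall_cover above 0.6 m/s and contact force between the fingers and tall_cover below 0.1 N).
It fails at once if the tray tips by more than 0.2 rad (angle between tray_floor's own z axis and vertical above 0.2 rad).
It fails at once if the low housing's cover is lifted off (its flange 1 cm above the rim) (z of low_cover_boss in the frame of low_housing above 0.096 m).
It also fails if it takes over 40 s, if anything falls off the work surface, if the arm or the gripper's body presses on something with over 40 N, if the wrist force passes 120 N, or if a joint passes its speed limit or range.

## Working session

There is one attempt and no reset: what is moved stays moved. The work goes in short steps, Python scripts to look and compute and a tool call to move; the robot and the scene stay as the last step left them, time stands still between calls to the robot, and variables do not carry over. Pictures are saved under pics/ and viewed, on a budget of 10 in all, crops included, one or two more only if the job needs it, and the job is handed in when it is done.

Besides the shell and the picture viewer there is one more tool, called after ">>>" by a JSON object that holds its "api" and its "payload", one argument or row to a line. arm_command: Moves the arm, as the interface text tells. Its arguments: {"type":"object","properties":{"rows":{"type":"array","items":{"type":"number"}},"newtons":{"type":"number"}},"required":["rows"]}

```bash
mkdir -p pics
cat > h.py <<'E'
import numpy as np, cv2
from cell import manip
def shot(n,tag):
    c=manip.camera(n); cv2.imwrite(f'pics/{tag}.png',c['image']); np.savez(f'{tag}.npz',**c); return c
def cloud(c):
    z=c['z_map']; v,u=np.mgrid[:z.shape[0],:z.shape[1]]
    P=np.stack([(u-c['cx'])/c['fx']*z,(v-c['cy'])/c['fy']*z,z,np.ones_like(z)],-1)@np.array(c['pose']).T
    P=P[...,:3]; P[z==0]=np.nan; return P
E
python3 - <<'E'
from h import *
for n in('top','side'):
    c=shot(n,n+'0'); print(np.round(c['pose'],2))
print(manip.read_state())
E
```

```text
[[-2.0000e-02 -9.8000e-01  1.9000e-01  3.7599e+02]
 [-1.0000e+00  1.0000e-02 -1.0000e-02  8.9870e+01]
 [ 1.0000e-02 -1.9000e-01 -9.8000e-01  1.0386e+03]
 [ 0.0000e+00  0.0000e+00  0.0000e+00  1.0000e+00]]
[[-9.7000e-01 -1.5000e-01  1.8000e-01  3.9703e+02]
 [-2.4000e-01  6.3000e-01 -7.4000e-01  8.4307e+02]
 [-0.0000e+00 -7.6000e-01 -6.5000e-01  7.4127e+02]
 [ 0.0000e+00  0.0000e+00  0.0000e+00  1.0000e+00]]
{'clock': 0.1, 'joints': array([-1.17459132e+00,  3.00428883e-01,  1.52150589e+00, -1.79284678e-05,
        1.32069897e+00, -6.66467322e-02]), 'qd': array([ 0.00037352, -0.00124464, -0.00203708, -0.00084188, -0.00073424,
       -0.00075555]), 'effort': array([ 2.16499975e-03, -5.32634532e+01, -3.53283226e+01,  7.09803100e-02,
        2.34612718e-02, -6.41365727e-05]), 'eef_pos': array([ 245.46133263, -491.94244831,  215.94128592]), 'eef_rot': array([-3.14055271e+00, -5.20069947e-05,  4.62856160e-01]), 'wrist_force': array([-0.86184161,  0.00340976,  0.53316113]), 'moment': array([ 0.05033056,  0.04893921, -0.03857805]), 'finger_gap': 93.9406537125465}
```

View pics/top0.png

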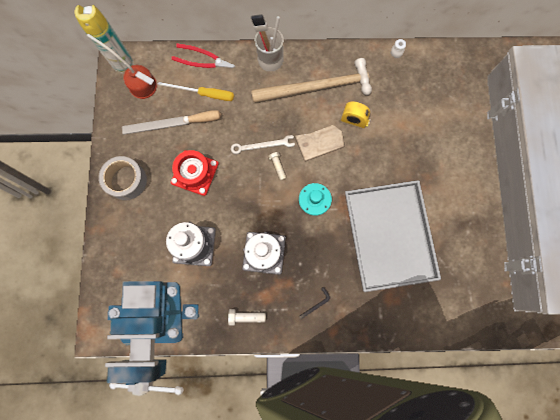

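View pics/side0.png

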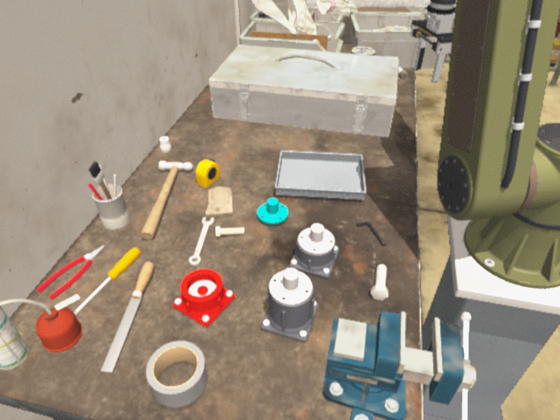

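The top view shows two steel covers, at (185,240) and (263,250), and the tray centred near (392,235). In the side view the tall housing is the near one at (290,300), which matches the left one in the top view.

Run:
```python
from h import *
for n,(sx,sy) in(('top',(0,0)),('side',(0,0))):
    c=dict(np.load(n+'0.npz')); P=cloud(c)
    def box(x0,x1,y0,y1,z0,z1):
        return P[(P[...,0]>x0)&(P[...,0]<x1)&(P[...,1]>y0)&(P[...,1]<y1)&(P[...,2]>z0)&(P[...,2]<z1)]
    if n=='top':
        for u,v in((185,239),(263,250),(392,235)): print(u,v,np.round(P[v,u]))
        T=P[239,185];L=P[250,263];M=P[235,392]
    for nm,p,zt in(('tall',T,139),('low',L,104)):
        for lab,za,zb,r in(('bosstop',zt-4,zt+5,25),('flange',zt-41,zt-31,60)):
            q=box(p[0]-r,p[0]+r,p[1]-r,p[1]+r,za,zb)
            if len(q)>5:
                (cc,rr)=cv2.minEnclosingCircle(q[:,:2].astype(np.float32))
                print(n,nm,lab,len(q),np.round(cc,1),round(rr,1),np.round(np.median(q,0),1))
    for lab,za,zb in(('floor',10,20),('rim',36,46)):
        q=box(M[0]-170,M[0]+170,M[1]-150,M[1]+150,za,zb)
        print(n,lab,len(q),cv2.minAreaRect(q[:,:2].astype(np.float32)),np.median(q[:,2]))
```

```text
185 239 [488. 311. 142.]
263 250 [466. 146. 103.]
392 235 [ 506. -168.   15.]
top tall bosstop 144 [491.5 321.1] 14.9 [490.9 320.3 140.1]
top tall flange 835 [490.4 320.5] 42.5 [488.6 317.4 104. ]
top low bosstop 134 [467.9 148.9] 14.7 [467.8 147.7 104.8]
top low flange 801 [468.7 148.5] 42.0 [466.4 147.8  69.3]
top floor 6448 ((507.32098388671875, -141.50404357910156), (245.64097595214844, 218.42568969726562), 7.717623710632324) 16.10559473386769
top rim 914 ((505.44805908203125, -162.35598754882812), (246.18992614746094, 186.6938018798828), 7.994288921356201) 41.44465761359277
side tall bosstop 154 [493.5 322.5] 15.8 [494.  323.7 138. ]
side tall flange 883 [494.1 323.3] 41.7 [489.5 334.6 102.4]
side low bosstop 102 [469.7 150.7] 14.9 [470.6 152.2 103. ]
side low flange 573 [471.  151.5] 41.6 [468.6 162.8  67.4]
side floor 2632 ((508.0185546875, -160.8104248046875), (236.01617431640625, 186.4764862060547), 7.984412670135498) 14.298079793645684
side rim 487 ((508.21649169921875, -160.54405212402344), (245.81385803222656, 192.43272399902344), 7.972774982452393) 39.08360909841542
```

>>> {"api": "arm_command", "payload": {
  "rows": [0,42,6,0,94,0,42,6,0,94,0,42,6,0,94,0,42,6,0,94,5,42,6,0,94],
  "newtons": 25
}}

```text
clock: 0.72
eef_pos: [250.2, -280.8, 246.4]
eef_rot: [-3.141, 0.0, 0.462]
wrist_force: [0.0, -0.1, -0.0]
finger_gap: 93.8
```

>>> {"api": "arm_command", "payload": {
  "rows": [25,40,0,0,94,25,40,0,0,94,25,40,0,0,94,25,40,0,0,94,25,40,0,0,94]
}}

```text
clock: 1.35
eef_pos: [376.0, -80.6, 246.4]
eef_rot: [3.141, -0.0, 0.463]
wrist_force: [0.7, -0.4, -0.1]
finger_gap: 93.9
```

>>> {"api": "arm_command", "payload": {
  "rows": [25,45,0,0,94,25,45,0,0,94,25,45,0,0,94,25,45,0,0,94,17,45,0,0,94]
}}

```text
clock: 1.98
eef_pos: [493.1, 144.5, 246.0]
eef_rot: [-3.141, 0.001, 0.463]
wrist_force: [0.3, -0.6, -0.8]
finger_gap: 93.8
```

>>> {"api": "arm_command", "payload": {
  "rows": [0,44,0,0,94,0,44,0,0,94,0,44,0,0,94,0,44,0,0,94,0,0,0,0,94]
}}

```text
clock: 2.6
eef_pos: [491.8, 321.0, 245.5]
eef_rot: [-3.141, 0.001, 0.466]
wrist_force: [-0.7, -0.1, -1.0]
finger_gap: 94.0
```

>>> {"api": "arm_command", "payload": {
  "rows": [0,0,-35,0,80,0,0,-35,0,80,0,0,-30,0,80,0,0,-16,0,80,0,0,-10,0,80]
}}

```text
clock: 3.22
eef_pos: [492.7, 318.5, 120.2]
eef_rot: [3.142, 0.0, 0.462]
wrist_force: [1.5, 0.4, 0.0]
finger_gap: 80.1
```

Run:
```python
from h import *
print(manip.read_state()['eef_pos'],manip.read_state()['wrist_force'])
a=shot('side','s1')['image'][210:350,210:380]
b=shot('top','t1')['image'][190:330,110:280]
cv2.imwrite('pics/c1.png',np.hstack([cv2.resize(a,(400,330),interpolation=2),cv2.resize(b,(400,330),interpolation=2)]))
```

```text
[492.72512715 318.50947573 120.17861742] [1.50317515 0.42879315 0.03019035]
```

View pics/c1.png

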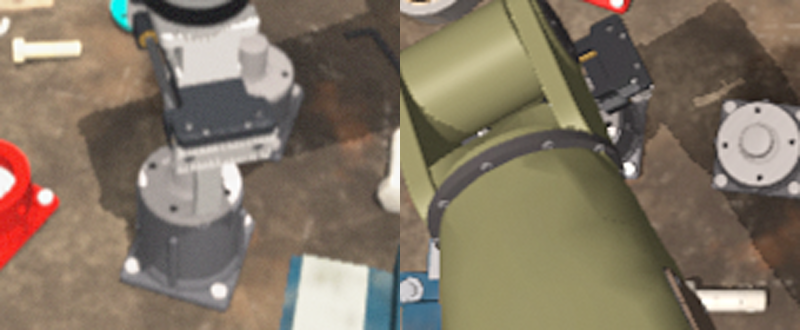

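The crop shows the gripper over the tall housing with the boss between the fingers, near (210,180). The low cover at the right is untouched. I'll close now.

>>> {"api": "arm_command", "payload": {
  "rows": [0,2,0,0,60,0,0,0,0,45,0,0,0,0,36,0,0,0,0,28,0,0,0,0,20],
  "newtons": 30
}}

```text
clock: 3.95
eef_pos: [492.6, 320.9, 120.5]
eef_rot: [3.142, -0.0, 0.463]
wrist_force: [1.1, -0.6, -0.1]
finger_gap: 33.8
```

>>> {"api": "arm_command", "payload": {
  "rows": [0,0,0,0,10,0,0,0,0,10,0,0,0,0,10,0,0,3,0,10,0,0,3,0,10]
}}

```text
clock: 4.58
eef_pos: [492.4, 320.7, 126.3]
eef_rot: [3.141, 0.001, 0.463]
wrist_force: [-0.2, 0.1, -4.7]
finger_gap: 29.2
```

>>> {"api": "arm_command", "payload": {
  "rows": [0,0,10,0,10,0,0,15,0,10,0,0,25,0,10,0,0,25,0,10,0,0,15,0,10]
}}

```text
clock: 5.2
eef_pos: [492.8, 321.0, 218.6]
eef_rot: [-3.142, -0.002, 0.463]
wrist_force: [-0.2, -0.3, -4.9]
finger_gap: 29.0
```

Run:
```python
from h import *
s=manip.read_state();print(s['eef_pos'],s['wrist_force'],s['finger_gap'])
shot('side','s2')
```

```text
[492.82140901 321.01059355 218.64731409] [-0.22748369 -0.31201608 -4.9030979 ] 29.03053546275771
```

View pics/s2.png

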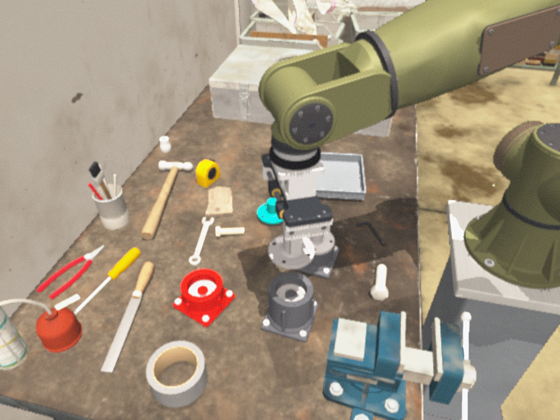

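The side view shows the cover held level at (300,250). The tall housing's bore is open at (290,290), and the housing hasn't moved. Next is the tray.

>>> {"api": "arm_command", "payload": {
  "rows": [0,-20,0,0,10,0,-35,0,0,10,2,-40,0,0,10,2,-40,0,0,10,2,-40,0,0,10]
}}

```text
clock: 5.88
eef_pos: [497.9, 143.7, 215.6]
eef_rot: [-3.141, 0.001, 0.462]
wrist_force: [0.9, -1.4, -3.1]
finger_gap: 29.1
```

>>> {"api": "arm_command", "payload": {
  "rows": [2,-40,0,0,10,2,-40,0,0,10,2,-40,0,0,10,2,-40,0,0,10,0,-40,0,0,10]
}}

```text
clock: 6.5
eef_pos: [505.6, -56.1, 215.6]
eef_rot: [-3.141, 0.001, 0.462]
wrist_force: [0.3, -0.4, -4.0]
finger_gap: 29.2
```

>>> {"api": "arm_command", "payload": {
  "rows": [0,-40,0,0,10,0,-35,0,0,10,0,-22,0,0,10,0,-10,0,0,10,0,0,0,0,10]
}}

```text
clock: 7.12
eef_pos: [506.1, -161.4, 216.0]
eef_rot: [-3.141, 0.001, 0.462]
wrist_force: [-0.7, 0.8, -4.0]
finger_gap: 29.5
```

Run:
```python
from h import *
s=manip.read_state();print(s['eef_pos'],s['wrist_force'],s['finger_gap'])
c=shot('side','s3');shot('top','t3'); P=cloud(c)
m=(P[...,2]>36)&(P[...,2]<43)&(P[...,1]<-30)&(P[...,1]>-300)&(P[...,0]>330)
print(cv2.minAreaRect(P[m][:,:2].astype(np.float32)))
a=c['image'][60:240,200:440]; cv2.imwrite('pics/c3.png',cv2.resize(a,(800,600),interpolation=2))
```

```text
[ 506.10253586 -161.35978317  215.97351746] [-0.67111575  0.83886158 -3.97128773] 29.472394123191982
((722.2879638671875, -170.3724822998047), (688.3327026367188, 269.4386901855469), 0.9459176659584045)
```

View pics/c3.png

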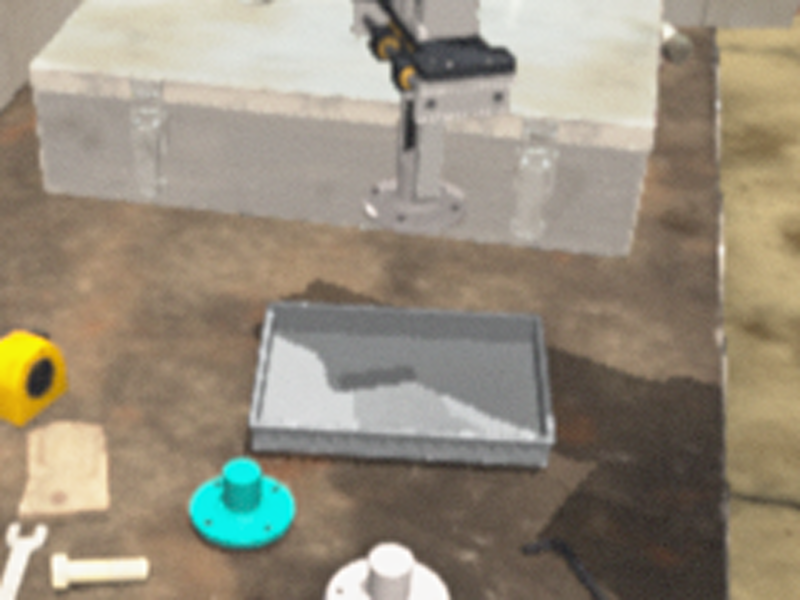

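The crop shows the cover level in the grip, hanging above an empty, undisturbed tray. I'll check how far away the toolbox face is before descending.

Run:
```python
from h import *
P=cloud(np.load('side0.npz'))
m=(P[...,2]>60)&(P[...,2]<200)&(P[...,1]<-240)&(P[...,1]>-420)&(P[...,0]>330)&(P[...,0]<680)
q=P[m]
for x in range(350,680,60):
    r=q[abs(q[:,0]-x)<15]; print(x,np.round(np.percentile(r[:,1],98)) if len(r) else None,np.round(r[:,2].max()) if len(r) else None)
```

```text
350 None None
410 None None
470 None None
530 None None
590 None None
650 None None
```

The toolbox is well clear. I'll descend, with the last few mm slow.

>>> {"api": "arm_command", "payload": {
  "rows": [0,0,-20,0,10,0,0,-35,0,10,0,0,-35,0,10,0,0,-30,0,10,0,0,-20,0,10]
}}

```text
clock: 7.85
eef_pos: [506.2, -160.1, 75.1]
eef_rot: [-3.141, 0.001, 0.464]
wrist_force: [0.7, -0.7, -3.0]
finger_gap: 28.9
```

>>> {"api": "arm_command", "payload": {
  "rows": [0,0,-12,0,10,0,0,-6,0,10,0,0,-3,0,10,0,0,0,0,10,0,0,0,0,10]
}}

```text
clock: 8.48
eef_pos: [506.8, -161.2, 55.9]
eef_rot: [3.141, -0.001, 0.463]
wrist_force: [0.0, -0.6, -3.8]
finger_gap: 29.1
```

>>> {"api": "arm_command", "payload": {
  "rows": [0,0,-2,0,10,0,0,-1,0,10,0,0,-1,0,10,0,0,0,0,10]
}}

```text
clock: 8.98
eef_pos: [506.5, -161.1, 51.4]
eef_rot: [-3.141, 0.0, 0.463]
wrist_force: [0.8, 0.8, -4.5]
finger_gap: 29.5
```

>>> {"api": "arm_command", "payload": {
  "rows": [0,0,-1,0,10,0,0,0,0,10,0,0,-1,0,10,0,0,0,0,10]
}}

```text
clock: 9.48
eef_pos: [506.5, -161.1, 49.4]
eef_rot: [-3.141, 0.0, 0.463]
wrist_force: [-0.8, -0.2, -3.4]
finger_gap: 29.2
```

>>> {"api": "arm_command", "payload": {
  "rows": [0,0,-1,0,10,0,0,0,0,10,0,0,0,0,10]
}}

```text
clock: 9.85
eef_pos: [506.6, -161.2, 48.5]
eef_rot: [3.141, -0.0, 0.463]
wrist_force: [-0.2, 0.2, -2.2]
finger_gap: 29.4
```

>>> {"api": "arm_command", "payload": {
  "rows": [0,0,-0.5,0,10,0,0,-0.5,0,10,0,0,0,0,10]
}}

```text
clock: 10.22
eef_pos: [506.7, -161.2, 48.4]
eef_rot: [3.141, -0.0, 0.463]
wrist_force: [-6.7, 1.6, 11.2]
finger_gap: 29.1
```

Contact, about 15 N. I'll ease off, release and rise.

>>> {"api": "arm_command", "payload": {
  "rows": [0,0,0.5,0,10,0,0,0,0,34,0,0,0,0,45,0,0,0,0,65,0,0,0,0,65]
}}

```text
clock: 10.85
eef_pos: [506.6, -161.2, 47.9]
eef_rot: [-3.142, -0.0, 0.463]
wrist_force: [0.3, -1.0, -0.5]
finger_gap: 60.7
```

>>> {"api": "arm_command", "payload": {
  "rows": [0,0,5,0,65,0,0,15,0,65,0,0,30,0,65,0,0,40,0,65,0,0,40,0,65]
}}

```text
clock: 11.48
eef_pos: [506.5, -161.1, 180.4]
eef_rot: [3.141, -0.001, 0.463]
wrist_force: [-0.5, -0.3, -0.5]
finger_gap: 64.8
```

>>> {"api": "arm_command", "payload": {
  "rows": [-20,0,30,0,65,-40,-10,30,0,65,-40,-20,0,0,65,-40,-20,0,0,65,-10,-20,0,0,65]
}}

```text
clock: 12.1
eef_pos: [355.0, -231.6, 239.5]
eef_rot: [3.14, -0.001, 0.462]
wrist_force: [0.2, 0.7, -0.5]
finger_gap: 65.2
```

Run:
```python
from h import *
s=manip.read_state();print(s['eef_pos'],s['wrist_force'],s['finger_gap'])
c=shot('side','s4');d=shot('top','t4')
cv2.imwrite('pics/c4.png',np.hstack([cv2.resize(i,(400,300)) for i in(c['image'],d['image'])]))
for n,P in(('side',cloud(c)),('top',cloud(d))):
    def box(x,y,r,z0,z1): return P[(abs(P[...,0]-x)<r)&(abs(P[...,1]-y)<r)&(P[...,2]>z0)&(P[...,2]<z1)]
    for nm,a in(('boss',(507,-161,25,60,95)),('flange',(507,-161,60,26,36)),('low boss',(468,149,25,98,110)),('tall rim',(491,322,60,88,100))):
        q=box(*a)
        if len(q): print(n,nm,len(q),cv2.minEnclosingCircle(q[:,:2].astype(np.float32)),np.percentile(q[:,2],[50,95]))
    q=P[(P[...,2]>36)&(P[...,2]<46)&(abs(P[...,0]-507)<150)&(abs(P[...,1]+161)<130)]
    print(n,cv2.minAreaRect(q[:,:2].astype(np.float32)),np.linalg.lstsq(np.c_[q[:,:2]-[507,-161],np.ones(len(q))],q[:,2],rcond=None)[0])
```

```text
[ 354.96775262 -231.60596559  239.47932353] [ 0.17414185  0.74200679 -0.46081674] 65.22266523915967
side boss 62 ((511.53594970703125, -158.47665405273438), 15.834592819213867) [65.49080268 67.6779815 ]
side flange 307 ((509.733642578125, -158.34564208984375), 43.22073745727539) [30.29310244 33.57508428]
side low boss 112 ((470.8902587890625, 151.4871826171875), 14.978106498718262) [102.89687369 104.80759474]
side tall rim 753 ((494.3505859375, 322.55303955078125), 44.034446716308594) [93.97874097 96.0937032 ]
side ((508.2576904296875, -160.2593231201172), (246.0361785888672, 190.66278076171875), 8.133522987365723) [8.00930740e-06 2.04281853e-03 3.91787723e+01]
top boss 128 ((506.2067565917969, -160.8948516845703), 14.868637084960938) [67.67052821 70.58615507]
top flange 701 ((506.4911804199219, -161.472900390625), 40.97869110107422) [32.2224785  35.12949894]
top low boss 133 ((468.0643005371094, 148.93002319335938), 14.714192390441895) [104.76477512 107.77695461]
top tall rim 610 ((490.45562744140625, 320.4317932128906), 43.23819351196289) [95.88237429 98.7056156 ]
top ((505.5007019042969, -162.57614135742188), (246.02908325195312, 187.24917602539062), 7.938318252563477) [-1.56268007e-03  4.12974955e-03  4.12445824e+01]
```

View pics/c4.png

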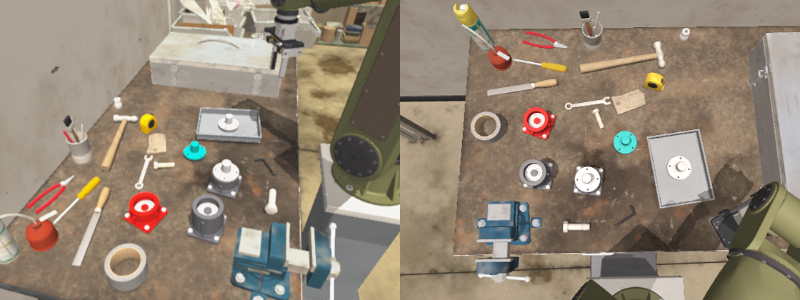

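The cover sits boss up in the middle of the tray, at (228,120) in the side view and (680,168) in the top view. The tray is level and hasn't moved, and both housings are in place with the low one still closed. Handing in.

```bash
python3 -c "
from cell import manip
print(manip.sign_off())"
```

```text
the job is handed in; nothing more can be done
None
```

The tall housing's cover is now boss up in the middle of the tray, and the job was handed in at about 12 s of the 40 s allowed. I gripped it by the boss at 30 N, lifted it about 98 mm, carried it over the low housing and lowered it until it touched. At contact it pressed on the tray with about 15 N; I eased off before opening the fingers.

My last checks:
- **Cover:** its boss is within about 4 mm of the tray's middle in both cameras, with its height as expected for resting on the floor.
- **Tray:** it is level to within about 0.005 rad and within about 1 mm of where it stood.
- **Housings:** both are within about 1 mm of where they stood. The low cover is still seated, and the arm is clear of everything.

No check failed. The two cameras differ by 2–5 mm, roughly the calibration error, and well inside the 30 mm limits. I worked only from camera and force readings, and the hand-in gave no verdict.

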